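# Tip the rockers back along a cylinder head

### The job

The push rods are out and the valve stem caps go on next, so tip all six rockers back: with the fingers closed, start at the end of the cylinder head that has the water outlet housing and run your fingertips along the row of push-rod ends (the rocker ends away from the valve springs) to the far end, lightly pressing each one down in turn, so that every rocker nose is left at least 4 mm clear of its valve stem. Touch only the push-rod ends: do not pinch or force them, do not reach in among the valve springs to lift the noses, and leave the loose things around the head where they are.

Things in the scene. Friction and masses are not known exactly. Their poses are not given: they have to be found in the camera images.
- head: Aluminium engine cylinder head, 160 x 390 mm, fixed, on two 20 mm timber blocks. Origin: on the bench under its middle; x across it (from the valve side to the push-rod side), y along it, z up. Six dark steel rockers, each 100 mm long, stand in a row 42 mm apart along y. Their noses rest on the valve stems (row of coil springs, x = -46 mm), their push-rod ends are at x = +40 mm.
- shaft_mid (a point): Middle of the rocker shaft, 18 mm thick, which lies along the head's y, 140 mm above the bench at the head's x = 0. Three pedestals at y = -84, 0 and 84 mm hold it; their hold-down bolts are the highest points, 161 mm above the bench. A cover rail 98 mm above the bench runs round the rockers. The push rods are out: for 35 mm there is nothing under the push-rod ends.
- rocker1 (a joint): Rocker at y = -105 mm of the head, turning on the rocker shaft: 0 = nose on its valve stem, grows to 0.45 rad as the push-rod end goes down and the nose lifts (about 4 mm of nose lift per 0.09 rad). About 2 N on the push-rod end turns it; it stays where it is left. Starts at 0 to 0.03.
- end1 (a point): Highest point of the push-rod end of rocker1, 40 mm from the shaft axis, about 152 mm above the bench when the nose is down; it moves with the rocker. The end is a rounded bar 20 mm wide (radius 10 mm, lying across the row), oiled and slippery: a fingertip that slides along the row up to about 7 mm below these points rides onto each end and presses it down.
- rocker2 (a joint): Rocker at y = -63 mm of the head, turning on the rocker shaft: 0 = nose on its valve stem, grows to 0.45 rad as the push-rod end goes down and the nose lifts (about 4 mm of nose lift per 0.09 rad). About 2 N on the push-rod end turns it; it stays where it is left. Starts at 0 to 0.03.
- end2 (a point): The same point on the push-rod end of rocker2 as end1 on rocker1.
- rocker3 (a joint): Rocker at y = -21 mm of the head, turning on the rocker shaft: 0 = nose on its valve stem, grows to 0.45 rad as the push-rod end goes down and the nose lifts (about 4 mm of nose lift per 0.09 rad). About 2 N on the push-rod end turns it; it stays where it is left. Starts at 0 to 0.03.
- end3 (a point): The same point on the push-rod end of rocker3 as end1 on rocker1.
- rocker4 (a joint): Rocker at y = 21 mm of the head, turning on the rocker shaft: 0 = nose on its valve stem, grows to 0.45 rad as the push-rod end goes down and the nose lifts (about 4 mm of nose lift per 0.09 rad). About 2 N on the push-rod end turns it; it stays where it is left. Starts at 0 to 0.03.
- end4 (a point): The same point on the push-rod end of rocker4 as end1 on rocker1.
- rocker5 (a joint): Rocker at y = 63 mm of the head, turning on the rocker shaft: 0 = nose on its valve stem, grows to 0.45 rad as the push-rod end goes down and the nose lifts (about 4 mm of nose lift per 0.09 rad). About 2 N on the push-rod end turns it; it stays where it is left. Starts at 0 to 0.03.
- end5 (a point): The same point on the push-rod end of rocker5 as end1 on rocker1.
- rocker6 (a joint): Rocker at y = 105 mm of the head, turning on the rocker shaft: 0 = nose on its valve stem, grows to 0.45 rad as the push-rod end goes down and the nose lifts (about 4 mm of nose lift per 0.09 rad). About 2 N on the push-rod end turns it; it stays where it is left. Starts at 0 to 0.03.
- end6 (a point): The same point on the push-rod end of rocker6 as end1 on rocker1.
- outlet: Water outlet housing: aluminium casting on one of the two end pads of the head's top (165 mm from the head's middle, either end), flange 76 x 44 mm with an upright round hose stub 27 mm across, 61 mm tall in all, its top 153 mm above the bench. Fixed. Origin: centre of its underside, 92 mm above the bench.
- blank_plate: Flat steel blanking plate 76 x 44 x 6 mm with two bolts, on the end pad at the other end of the head. Fixed. Origin: centre of its underside.
- cap_dish: Loose: small steel dish 84 mm across, 18 mm high, with six valve stem caps in it, beside the head on the push-rod side. Origin: centre of its underside. Leave it alone.
- spray_can: Loose: grey spray can, 52 mm across, 150 mm tall, standing off the head's +y end. Origin: centre of its underside. Leave it alone.
- socket: Loose: steel socket, 33 mm across, 48 mm tall, standing off the head's -y end. Origin: centre of its underside. Leave it alone.
- screwdriver: Loose: wooden-handled screwdriver 200 mm long, lying beside the head on the valve side. Leave it alone.

How it is judged:
On the way, in this order (a step that is already met when the one before it is completed fails the run):
1. the first rocker, counted from the water outlet end, is tipped back (nose 4 mm clear), the later ones not yet (((y of outlet in the frame of head above 0 m and value of joint rocker6 above 0.09 rad) or (y of outlet in the frame of head below 0 m and value of joint rocker1 above 0.09 rad))), for 0.05 s.
2. the second rocker, counted from the water outlet end, is tipped back (nose 4 mm clear), the later ones not yet (((y of outlet in the frame of head above 0 m and value of joint rocker5 above 0.09 rad) or (y of outlet in the frame of head below 0 m and value of joint rocker2 above 0.09 rad))), for 0.05 s.
3. the third rocker, counted from the water outlet end, is tipped back (nose 4 mm clear), the later ones not yet (((y of outlet in the frame of head above 0 m and value of joint rocker4 above 0.09 rad) or (y of outlet in the frame of head below 0 m and value of joint rocker3 above 0.09 rad))), for 0.05 s.
4. the fourth rocker, counted from the water outlet end, is tipped back (nose 4 mm clear), the later ones not yet (((y of outlet in the frame of head above 0 m and value of joint rocker3 above 0.09 rad) or (y of outlet in the frame of head below 0 m and value of joint rocker4 above 0.09 rad))), for 0.05 s.
5. the fifth rocker, counted from the water outlet end, is tipped back (nose 4 mm clear), the later ones not yet (((y of outlet in the frame of head above 0 m and value of joint rocker2 above 0.09 rad) or (y of outlet in the frame of head below 0 m and value of joint rocker5 above 0.09 rad))), for 0.05 s.
6. the sixth rocker, counted from the water outlet end, is tipped back (nose 4 mm clear), the later ones not yet (((y of outlet in the frame of head above 0 m and value of joint rocker1 above 0.09 rad) or (y of outlet in the frame of head below 0 m and value of joint rocker6 above 0.09 rad))), for 0.05 s.
At the end, for the whole second after the job is handed in: All six rockers are tipped back by more than 0.09 rad (noses at least about 4 mm clear of the valve stems), tipped one after another from the water outlet end, and the dish, can, socket and screwdriver are within 20 mm of where they stood (value of joint each of rocker1, rocker2, rocker3, rocker4, rocker5, rocker6 above 0.09 rad and distance of each of cap_dish, spray_can, socket, screwdriver from where it was at the start of the episode below 0.02 m); the robot touches nothing.
It fails at once if the fingers or arm press or pinch the head or its rockers with more than 20 N (contact force between any of the fingers, the arm and head above 20 N).
It fails at once if the fingers reach in among the valve springs, as if to lever up or pinch the noses (x of the grasp point in the frame of head between -0.1 and -0.02 m and y of the grasp point in the frame of head between -0.13 and 0.13 m and height (world z) of the grasp point below 0.165 m).
It fails at once if the dish of stem caps, spray can, socket or screwdriver is moved by more than 20 mm or picked up (distance of any of cap_dish, spray_can, socket, screwdriver from where it was at the start of the episode above 0.02 m).
It also fails if it takes over 48 s, if anything falls off the work surface, if the arm or the gripper's body presses on something with over 40 N, if the wrist force passes 120 N, or if a joint passes its speed limit or range.

### The arm

A 6-joint arm with a two-finger parallel gripper is mounted at the origin on the work surface. World frame = base frame: x ahead of the robot, y to its left, z up, the work surface at z = 0. Lengths are in m, angles in rad, forces in N, time in s.
With the tool pointing down it reaches from about 0.375 to 0.825 m from the base axis. Payload 5.5 kg.
Tool frame: the origin (TCP) lies on the centre line of the jaws, within the pads' length; the fingertips stand env.tip_extent ahead of it and the grasp point (between the pads) lies 3 mm ahead of it (env.tip_extent is the distance from the TCP to the fingertips, in m); z points along the fingers, y is the direction in which the jaws open and shut (so a half turn about z gives the same grasp; the last joint's range is limited). The gripper opens to 85 mm and grips with 20 to 120 N. Pads are 22 mm wide; open, the fingers measure 114 mm over their backs; the gripper's body (76 mm by 85 mm) begins 54 mm behind the grasp point. The pads swing forward as they close: fully open they stand 13 mm farther back than shut.
Start: joints at [-1.126, 0.314, -0.047, 1.21, 0, 1.571], TCP at [0.258, -0.542, 0.253] pointing down, gripper open.
Joint ranges: [-2.67, 2.67], [-0.69, 1.73], [-1.03, 1.25], [-2.08, 2.16], [-1.42, 1.45], [-3.14, 3.14]. Speed limits (rad/s): [2.39, 2.39, 3.01, 3.14, 3.14, 3.14].

### API

Orientations are given as a unit quaternion [w, x, y, z].
In Python, from workcell import env, imaging gives the robot as it stands.
- The arm moves only by the tool apply_moves, never from a script. Its argument "plan" is a list of rows, each a list of 3 entries, a list of its own where there are three numbers: the shift along the world's x, y, z in cm, then the turn about the world's z in degrees, then the closure, from 0 (fully open) to 1 (shut). A call has 1 to 5 rows; each row shifts and turns the commanded pose from where the row before left it; what a row does not reach is not made up. A row lasts 1/12 s, in which the tool goes at most 41.7 mm and 7.16 degrees, less where a joint would pass 70% of its speed; a pose out of reach is approached as far as the arm can. A call with a gripper value outside its range is refused whole. The fingers move at their own pace and stop on an object; the grip force is fixed at half the most. Time passes only in rows, so rows that do not move let the fingers close. It gives the time, the measured TCP pose, the force and the opening at its end, in the units of the state.
- env.get_state(): the state, without advancing time (a new reading comes with each control period).
- imaging.read_camera(name): name is "scene" or "top" or "wrist"; returns a dict with "image" (400x640x3 uint8, red, green, blue), "z_map" (400x640 float32, m along the optical axis (not along the pixel's ray), 0 where there is no reading), "fov_y" (degrees; the focal length in pixels is half the picture's height over the tangent of half this angle, whatever the lens; pixels are square), "cx", "cy" (the principal point, pixels), "xyz" and "orientation" of the camera in the world; the wrist camera has in their place "tool_from_camera" (4x4, takes a point from camera to tool coordinates, whose origin is the TCP and whose axes are the flange's). Camera axes: x right, y down, z forward; pixel columns grow to the right and rows downward; lengths in m; the calibration is good to about 2 mm. A picture is of the moment at which its call begins: read the wrist's pose just before it.
- env.job_done(): hands the job in, once; it reports no verdict.
The state is a dict: "time": time; "joint_pos": joint angles; "qvel": joint speeds; "joint_torque": joint torques, N m; "ee_pos": TCP position; "orientation": TCP orientation; "contact_force": force on the tool from outside, world axes, zero at the start; "wrist_torque": the same for the moment, N m; "grip_width": opening from 0.0 (shut) to 1.0 (fully open).
Only numpy, scipy, OpenCV 4.12 (cv2) and the standard library are available. Lean on these libraries where they do the work, as an engineer would, in place of code of your own. Each camera call takes 0.05 s, during which the arm holds its last target.

## Working session

There is one attempt and no reset: what is moved stays moved. The work goes in short steps, Python scripts to look and compute and a tool call to move; the robot and the scene stay as the last step left them, time stands still between calls to the robot, and variables do not carry over. Pictures are saved under pics/ and viewed, and the job is handed in when it is done.

Besides the shell and the picture viewer there is one more tool, called after "Emit:" as name(argument=value, ...), one argument or row to a line, values as JSON. apply_moves: Moves the arm, as the interface text tells. Its arguments: {"type":"object","properties":{"plan":{"type":"array"}},"required":["plan"]}

```bash
ls; mkdir -p pics; cat > h.py <<'E'
import numpy as np,cv2
from workcell import env,imaging
def cap(n,f):
    s=env.get_state(); d=imaging.read_camera(n)
    cv2.imwrite(f'pics/{f}.png',cv2.cvtColor(d['image'],cv2.COLOR_RGB2BGR))
    np.savez(f'pics/{f}.npz',**{k:np.array(v) for k,v in d.items()},ee=s['ee_pos'],q=s['orientation'])
    return d
E
python3 - <<'E'
from h import *
for n in('scene','top'):
    d=cap(n,n+'0'); print(n,d['fov_y'],d['cx'],d['cy'],d['xyz'],d['orientation'])
print(env.get_state(),env.tip_extent)
E
```

```text
pics
scene 51.295680751271526 319.38535969124996 198.4654944346392 [ 1.01967804 -0.35807917  0.72084214] [-0.33644569  0.85302076  0.36878642 -0.15217247]
top 55.041082611052566 321.1087829135038 201.08848121879603 [0.47932111 0.02573265 0.93397557] [-0.04008712  0.71399434 -0.69767424  0.04307856]
{'time': 0.1, 'joint_pos': array([-1.12597641e+00,  3.14160072e-01, -4.79801073e-02,  1.21019117e+00,
       -4.39456325e-05,  1.57080472e+00]), 'qvel': array([-0.0003798 , -0.00252315,  0.00114945,  0.0005888 , -0.00066989,
        0.00017692]), 'joint_torque': array([-2.76598548e-04, -5.40767097e+01,  3.40540838e+01,  1.12120833e-02,
       -8.64954700e-05,  8.51831970e-06]), 'ee_pos': array([ 0.25795674, -0.54118196,  0.25251745]), 'orientation': array([-7.43757144e-04,  9.75369325e-01,  2.20576720e-01, -1.90732614e-04]), 'contact_force': array([-0.39197229, -1.44122196, -0.15176549]), 'wrist_torque': array([-0.02437739, -0.01895928, -0.0178039 ]), 'grip_width': 1.00300986146471} 0.022
```

View pics/scene0.png

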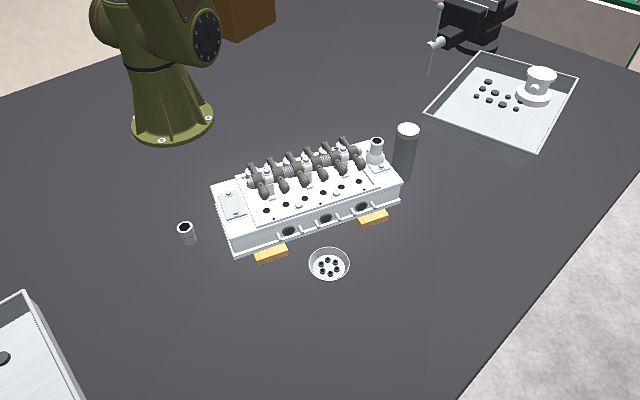

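View pics/top0.png

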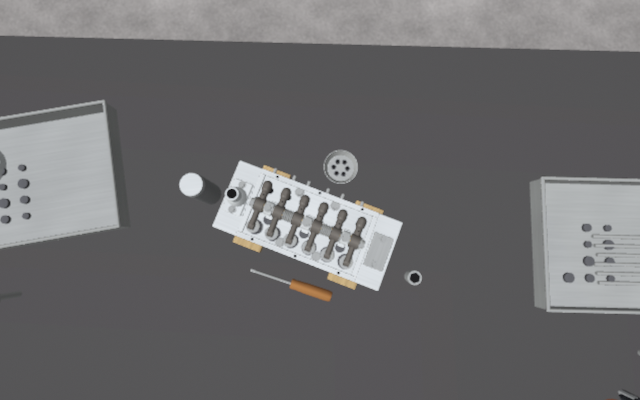

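The top view shows the head from about (213,162) to (402,290), with the outlet stub at (232,194), next to the can at (192,185). The plate is at (378,252). The push-rod ends are on the upper side, from (267,187) to (360,223), and the dish is at (340,167). I'll zoom in and measure.

```bash
cat >> h.py <<'E'
from scipy.spatial.transform import Rotation as R
def load(f): return np.load(f'pics/{f}.npz')
def ray(d,u,v):
    F=200/np.tan(np.radians(d['fov_y'])/2)
    p=np.array([(u-d['cx'])/F,(v-d['cy'])/F,1.])
    if 'xyz' in d:
        q=d['orientation']; return d['xyz'],R.from_quat([q[1],q[2],q[3],q[0]]).apply(p)
    T=d['tool_from_camera']; q=d['q']; r=R.from_quat([q[1],q[2],q[3],q[0]])
    return r.apply(T[:3,3])+d['ee'], r.apply(T[:3,:3]@p)
def onz(d,u,v,z):
    o,k=ray(d,u,v); return o+k*(z-o[2])/k[2]
def depthpt(d,u,v):
    o,k=ray(d,u,v); return o+k*float(d['z_map'][int(round(v)),int(round(u))])
E
python3 - <<'E'
from h import *
im=cv2.imread('pics/top0.png')[150:300,170:430]
cv2.imwrite('pics/top0z.png',cv2.resize(im,None,fx=3,fy=3,interpolation=cv2.INTER_CUBIC))
d=load('top0')
for n,u,v in [('stub',232,194),('can',192,185),('plate',378,252),('dish',340,167),('socket',414,278),('e6',267,187),('e1',360,223)]:
    print(n,depthpt(d,u,v).round(4))
# height map points
g=[]
vs,us=np.mgrid[150:300,170:430]
P=np.array([depthpt(d,u,v) for u,v in zip(us.ravel(),vs.ravel())]).reshape(150,260,3)
np.save('pics/P.npy',P)
z=P[:,:,2]; z8=np.clip((z-.08)/.09*255,0,255).astype(np.uint8)
cv2.imwrite('pics/hz.png',cv2.resize(cv2.applyColorMap(z8,cv2.COLORMAP_JET),None,fx=3,fy=3,interpolation=cv2.INTER_NEAREST))
E
```

```text
stub [0.5822 0.2067 0.152 ]
can [0.5991 0.2902 0.151 ]
plate [ 0.4703 -0.102   0.0985]
dish [ 6.757e-01 -2.180e-02  6.000e-04]
socket [ 0.4132 -0.1915  0.0499]
e6 [0.5985 0.1356 0.1512]
e1 [ 0.5287 -0.0569  0.1515]
```

View pics/top0z.png

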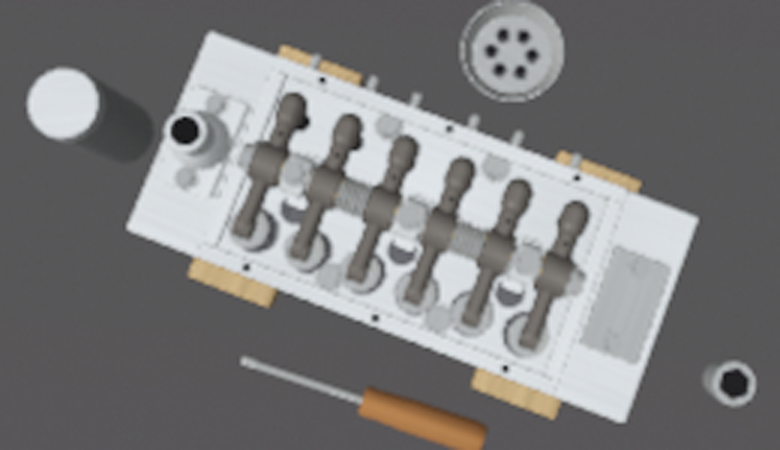

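View pics/hz.png

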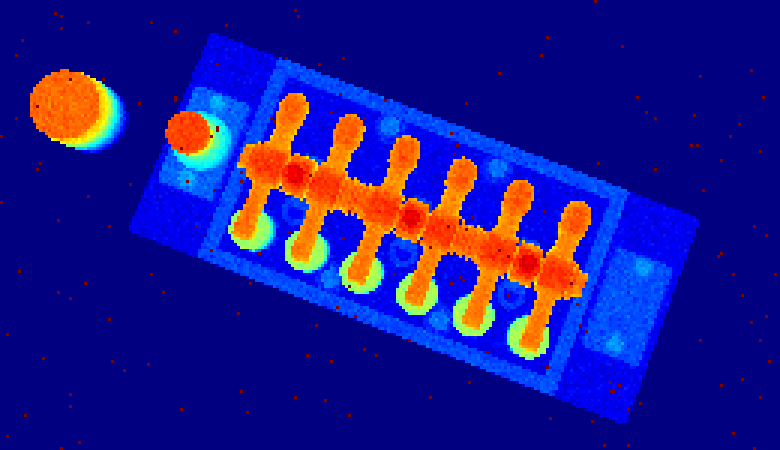

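The outlet is at the head's +y end, so the order is rocker6 to rocker1. Next I'll fit the head frame.

```bash
python3 - <<'E'
from h import *
P=np.load('pics/P.npy'); 
m=((P[:,:,2]>.084)&(P[:,:,2]<.2)).astype(np.uint8)
m=cv2.morphologyEx(m,cv2.MORPH_OPEN,np.ones((3,3),np.uint8))
n,l,st,c=cv2.connectedComponentsWithStats(m)
k=1+np.argmax(st[1:,4]); 
pt=P[l==k]; print(pt.shape, np.median(P[20:30,215:225,2]))
# use 2d convex outer at pad height
sel=pt[np.abs(pt[:,2]-.092)<.008]
r=cv2.minAreaRect((sel[:,:2]*1000).astype(np.float32)); print(r)
# ridge: shaft and ends
a=np.radians(r[2]); 
for th in [np.radians(r[2]),np.radians(r[2]-90),]:
    print(np.degrees(th))
# frame: y axis toward outlet
c0=np.array(r[0])/1000; o=np.array([.5822,.2067])
b=cv2.boxPoints(r)/1000
e=[b[1]-b[0],b[2]-b[1]]; ey=max(e,key=np.linalg.norm); ey/=np.linalg.norm(ey)
if ey@(o-c0)<0: ey=-ey
ex=np.array([ey[1],-ey[0]]); print('c',c0,'ex',ex,'ey',ey,'yaw',np.degrees(np.arctan2(ex[1],ex[0])))
loc=lambda p:np.array([(p[:2]-c0)@ex,(p[:2]-c0)@ey])
print('stub',loc(o))
al=P.reshape(-1,3); L=np.c_[(al[:,:2]-c0)@ex,(al[:,:2]-c0)@ey,al[:,2]]
for i,y in enumerate([-105,-63,-21,21,63,105]):
    s=L[(abs(L[:,1]-y/1e3)<.021)&(L[:,0]>.030)&(L[:,0]<.056)&(L[:,2]>.135)&(L[:,2]<.165)]
    print('end',i+1,len(s),'x max',s[:,0].max().round(4),'y mid',s[:,1].mean().round(4),'z90',np.percentile(s[:,2],90).round(4))
s=L[(L[:,2]>.156)&(L[:,2]<.18)&(abs(L[:,0])<.03)&(abs(L[:,1])<.13)]; print('bolts',s[:,0].mean(),[s[abs(s[:,1]-y)<.02][:,1].mean() for y in(-.084,0,.084)])
s=L[(L[:,2]>.143)&(L[:,2]<.151)&(abs(L[:,0])<.02)&(abs(abs(L[:,1])-.042)<.008)];print('shaft x',len(s),s[:,0].mean())
np.savez('pics/frame.npz',c0=c0,ex=ex,ey=ey)
for n,p in [('can',(.5991,.2902)),('dish',(.6757,-.0218)),('socket',(.4132,-.1915))]: print(n,loc(np.array(p)))
for y in(105,63,21,-21,-63,-105): print(y,(c0+.04*ex+y/1e3*ey).round(4), np.linalg.norm(c0+.04*ex+y/1e3*ey).round(3))
E
```

```text
(12792, 3) 0.00023356213430469897
((526.9965209960938, 51.84880065917969), (390.37664794921875, 160.062744140625), 70.21489715576172)
70.21489715576172
-19.78510284423828
c [0.52699652 0.0518488 ] ex [ 0.9409689  -0.33849326] ey [0.33849326 0.9409689 ] yaw -19.785099
stub [-0.00047133  0.16439616]
end 1 101 x max 0.0536 y mid -0.1043 z90 0.1521
end 2 97 x max 0.053 y mid -0.0627 z90 0.1521
end 3 95 x max 0.0531 y mid -0.0211 z90 0.1516
end 4 95 x max 0.0532 y mid 0.0206 z90 0.1519
end 5 97 x max 0.0534 y mid 0.062 z90 0.1517
end 6 97 x max 0.0536 y mid 0.1037 z90 0.1509
bolts -0.0003475739044637386 [np.float64(-0.08460077380955648), np.float64(0.0006618099605394537), np.float64(0.083311068446815)]
shaft x 120 -0.0004976518242451022
can [-0.01283314  0.2486876 ]
dish [ 0.16485497 -0.0189661 ]
socket [-0.02470706 -0.267503  ]
105 [0.6002 0.1371] 0.616
63 [0.586  0.0976] 0.594
21 [0.5717 0.0581] 0.575
-21 [0.5575 0.0185] 0.558
-63 [ 0.5433 -0.021 ] 0.544
-105 [ 0.5291 -0.0605] 0.533
```

The fit gives 390.4 x 160.1 mm. The ends are at z ≈ 0.152 and the stub at y = +0.164, all matching the given values. Now the height profile along the rocker, to choose where across the head the tip should sit.

```bash
python3 - <<'E'
from h import *
P=np.load('pics/P.npy').reshape(-1,3); f=np.load('pics/frame.npz'); c0,ex,ey=f['c0'],f['ex'],f['ey']
L=np.c_[(P[:,:2]-c0)@ex,(P[:,:2]-c0)@ey,P[:,2]]
for x in range(8,60,3):
    r=[]
    for y in (-105,-63,-21,21,63,105):
        s=L[(abs(L[:,1]-y/1e3)<.004)&(abs(L[:,0]-x/1e3)<.002)]; r.append(np.median(s[:,2])*1000 if len(s) else 0)
    print(x,np.round(r,1),np.median(r).round(1))
t=c0+.042*ex+.125*ey; ee=env.get_state()['ee_pos']; print(t,t-ee[:2])
for y in(105,63,21,-21,-63,-105,-140): print(y,(c0+.042*ex+y/1e3*ey).round(4))
E
```

```text
8 [152.3 152.9 152.  151.9 152.4 152. ] 152.2
11 [151.1 149.2 149.6 149.4 149.1 148.9] 149.3
14 [147.5 147.  148.1 148.1 146.8 145.7] 147.2
17 [146.9 147.2 147.3 146.6 145.9 145.5] 146.8
20 [147.3 147.3 146.  145.8 145.8 144.7] 145.9
23 [146.9 146.7 145.6 146.7 146.6 145.5] 146.6
26 [146.7 146.6 146.1 147.4 146.2 146.1] 146.4
29 [146.5 148.6 146.3 149.4 147.1 146.2] 146.8
32 [150.6 149.9 147.9 149.5 149.7 148.3] 149.6
35 [151.1 149.9 150.8 151.  149.9 149.1] 150.4
38 [151.5 151.9 152.2 152.  150.5 149.8] 151.7
41 [151.4 150.3 150.2 150.6 151.  149.7] 150.4
44 [151.7 151.3 150.  151.  151.  150.4] 151.0
47 [151.2 150.1 150.2 150.7 150.1 149.1] 150.1
50 [148.6 148.7 148.7 148.3 149.6 146.9] 148.6
53 [145.4 146.9 145.1 144.7 145.6 144.4] 145.2
56 [ 0.   0.   0.   0.  89.5 91.3] 0.0
59 [90.7 91.  91.  89.9 89.1 90.7] 90.7
[0.60882887 0.15525319] [0.35087213 0.69643515]
105 [0.6021 0.1364]
63 [0.5878 0.0969]
21 [0.5736 0.0574]
-21 [0.5594 0.0179]
-63 [ 0.5452 -0.0216]
-105 [ 0.531  -0.0612]
-140 [ 0.5191 -0.0941]
```

Emit:
apply_moves(
  plan=[
    [[0, 0, 2], 5, 1],
    [[2, 3, 0], 6, 1],
    [[2, 3, 0], 6, 1],
    [[2, 3, 0], 6, 1],
    [[2, 3, 0], 6, 1],
  ],
)

```text
time: 0.52
ee_pos: [0.3384, -0.4203, 0.2729]
orientation: [-0.0, 0.888, 0.46, -0.0]
contact_force: [1.0, 1.0, -0.4]
grip_width: 0.297
```

Emit:
apply_moves(
  plan=[
    [[2, 3.4, 0], 5, 1],
    [[2, 3.4, 0], 5, 1],
    [[2, 3.4, 0], 5.4, 1],
    [[2, 3.4, 0], 0, 1],
    [[2, 3.4, 0], 0, 1],
  ],
)

```text
time: 0.93
ee_pos: [0.4385, -0.2497, 0.2731]
orientation: [-0.0, 0.82, 0.573, -0.0]
contact_force: [0.5, -1.1, -0.7]
grip_width: -0.004
```

Emit:
apply_moves(
  plan=[
    [[2, 3.4, 0], 0, 1],
    [[2, 3.4, 0], 0, 1],
    [[2, 3.4, 0], 0, 1],
    [[2, 3.4, 0], 0, 1],
    [[2, 3.4, 0], 0, 1],
  ],
)

```text
time: 1.35
ee_pos: [0.5386, -0.0797, 0.2731]
orientation: [-0.0, 0.82, 0.573, -0.0]
contact_force: [1.7, -1.1, -0.3]
grip_width: 0.002
```

Emit:
apply_moves(
  plan=[
    [[2, 3.4, 0], 0, 1],
    [[2, 3.4, 0], 0, 1],
    [[1, 3.4, 0], 0, 1],
    [[1, 3.4, 0], 0, 1],
    [[0, 0, 0], 0, 1],
  ],
)

```text
time: 1.77
ee_pos: [0.5993, 0.0601, 0.2723]
orientation: [-0.001, 0.818, 0.575, 0.001]
contact_force: [-0.7, -0.7, -0.4]
grip_width: 0.0
```

Emit:
apply_moves(
  plan=[
    [[0.1, 3.8, 0], 0, 1],
    [[0.1, 3.8, -2], 0, 1],
    [[0, 0, -2], 0, 1],
    [[0, 0, -2], 0, 1],
    [[0, 0, -1], 0, 1],
  ],
)

```text
time: 2.18
ee_pos: [0.5985, 0.1294, 0.2009]
orientation: [-0.001, 0.819, 0.573, -0.002]
contact_force: [-0.0, -0.6, -0.3]
grip_width: -0.001
```

```bash
python3 - <<'E'
from h import *
s=env.get_state();print(s['ee_pos'],s['contact_force'])
cap('scene','s1');cap('wrist','w1')
im=cv2.imread('pics/s1.png')[90:270,190:430]
cv2.imwrite('pics/s1z.png',cv2.resize(im,None,fx=3,fy=3,interpolation=cv2.INTER_CUBIC))
E
```

```text
[0.59849758 0.12942623 0.20091321] [-0.0389228  -0.61983596 -0.31290467]
```

View pics/s1z.png

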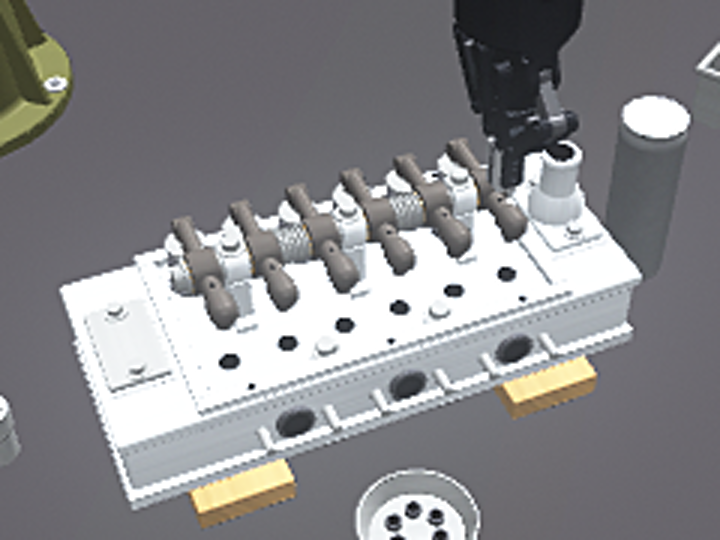

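View pics/w1.png

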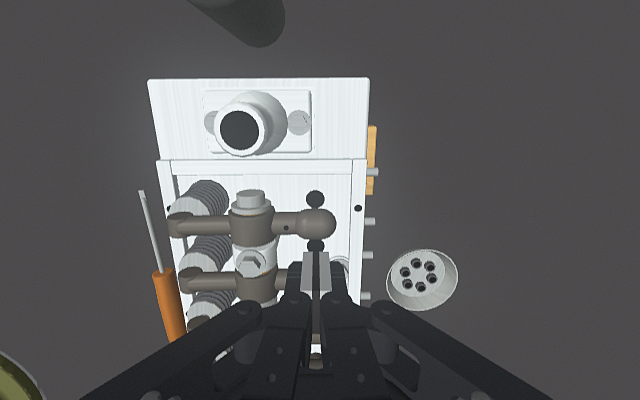

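The closed fingertips are above end6 in both views: (510,190) in the zoomed scene view and (316,255) in the wrist view. I'll centre over end6 and descend.

Emit:
apply_moves(
  plan=[
    [[0.4, 0.9, 0], 0, 1],
    [[0, 0, -0.7], 0, 1],
    [[0, 0, -0.6], 0, 1],
    [[0, 0, 0], 0, 1],
    [[0, 0, 0], 0, 1],
  ],
)

```text
time: 2.7
ee_pos: [0.604, 0.138, 0.1908]
orientation: [-0.0, 0.82, 0.573, -0.0]
contact_force: [0.3, 0.1, -0.5]
grip_width: -0.0
```

```bash
cat >> h.py <<'E'
def hp():
    s=env.get_state(); f=np.load('pics/frame.npz'); d=np.array(s['ee_pos'][:2])-f['c0']
    print('head x %.1f y %.1f tipz %.1f mm'%(d@f['ex']*1e3,d@f['ey']*1e3,(s['ee_pos'][2]-.022)*1e3),'F',s['contact_force'].round(1),'t',round(s['time'],2),'ee',s['ee_pos'].round(4))
E
python3 -c "
from h import *
hp()
cap('scene','s2');im=cv2.imread('pics/s2.png')[110:210,310:430]
cv2.imwrite('pics/s2z.png',cv2.resize(im,None,fx=6,fy=6,interpolation=cv2.INTER_CUBIC))"
```

```text
head x 43.3 y 107.1 tipz 168.8 mm F [ 0.3  0.1 -0.5] t 2.7 ee [0.604  0.138  0.1908]
```

View pics/s2z.png

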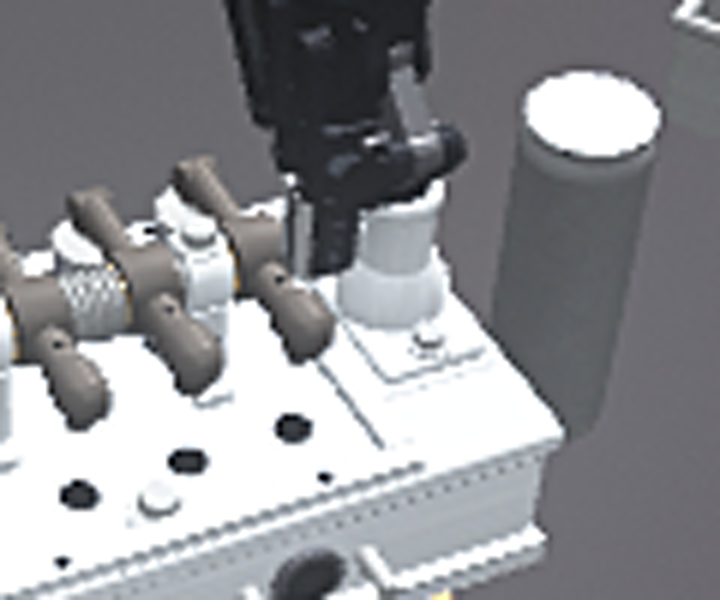

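Emit:
apply_moves(
  plan=[
    [[-0.1, 0.1, -0.7], 0, 1],
    [[0, 0, -0.5], 0, 1],
    [[0, 0, -0.2], 0, 1],
    [[0, 0, 0], 0, 1],
    [[0, 0, 0], 0, 1],
  ],
)

```text
time: 3.17
ee_pos: [0.6029, 0.1392, 0.1766]
orientation: [-0.0, 0.82, 0.573, -0.0]
contact_force: [-0.1, 0.6, -0.3]
grip_width: 0.001
```

```bash
python3 -c "
from h import *
hp()
cap('scene','s3');im=cv2.imread('pics/s3.png')[110:210,310:430]
cv2.imwrite('pics/s3z.png',cv2.resize(im,None,fx=6,fy=6,interpolation=cv2.INTER_CUBIC))"
```

```text
head x 41.9 y 107.9 tipz 154.6 mm F [-0.1  0.6 -0.3] t 3.17 ee [0.6029 0.1392 0.1766]
```

View pics/s3z.png

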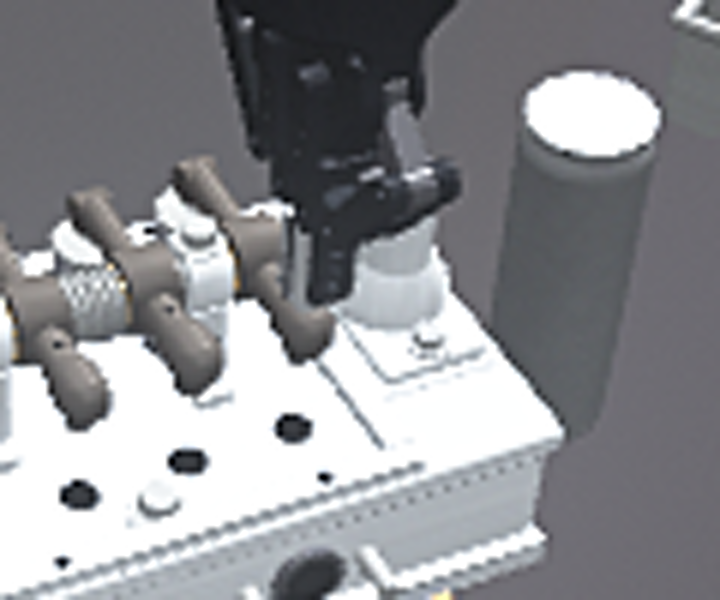

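The tip sits just above end6 at about (310,305) in the zoomed view. I'll press it down.

Emit:
apply_moves(
  plan=[
    [[0, 0, -0.2], 0, 1],
    [[0, 0, -0.2], 0, 1],
    [[0, 0, -0.2], 0, 1],
    [[0, 0, -0.2], 0, 1],
    [[0, 0, 0], 0, 1],
  ],
)

```text
time: 3.63
ee_pos: [0.6034, 0.1392, 0.1688]
orientation: [0.0, 0.82, 0.573, 0.0]
contact_force: [0.9, -0.9, 1.8]
grip_width: -0.001
```

Emit:
apply_moves(
  plan=[
    [[0, 0, -0.2], 0, 1],
    [[0, 0, 0], 0, 1],
  ],
)

```text
time: 3.8
ee_pos: [0.6032, 0.1393, 0.1667]
orientation: [0.0, 0.82, 0.573, 0.0]
contact_force: [0.6, 0.0, 1.3]
grip_width: -0.001
```

```bash
python3 -c "
from h import *
hp()
cap('scene','s4');im=cv2.imread('pics/s4.png')[110:210,310:430]
cv2.imwrite('pics/s4z.png',cv2.resize(im,None,fx=6,fy=6,interpolation=cv2.INTER_CUBIC))"
```

```text
head x 42.1 y 108.0 tipz 144.7 mm F [0.6 0.  1.3] t 3.8 ee [0.6032 0.1393 0.1667]
```

View pics/s4z.png

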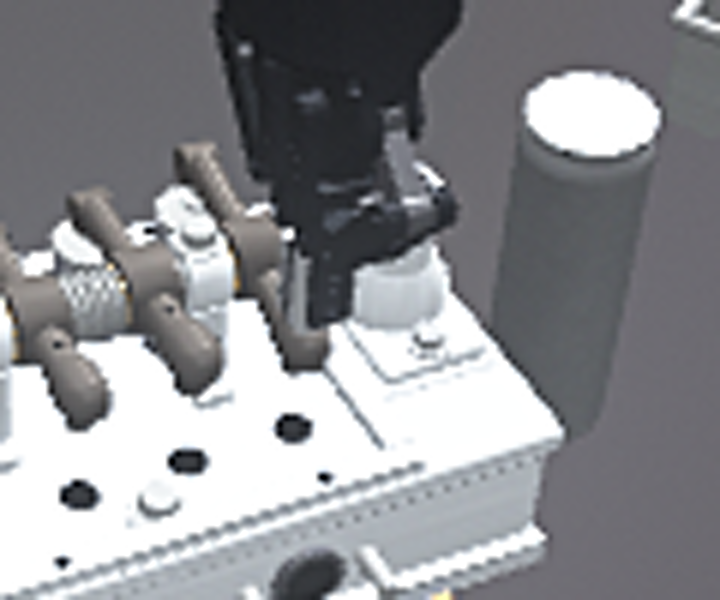

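End6 dropped by about 7 mm, its nose rose from zoomed row 160 to 147, and the force was only about 1.5 N. I'll run on to end5, sliding shallowly and then dipping.

Emit:
apply_moves(
  plan=[
    [[-0.28, -0.76, 0.2], 0, 1],
    [[-0.28, -0.76, 0.2], 0, 1],
    [[-0.28, -0.76, 0.1], 0, 1],
    [[-0.18, -0.49, 0], 0, 1],
    [[-0.18, -0.49, 0], 0, 1],
  ],
)

```text
time: 4.27
ee_pos: [0.5911, 0.1061, 0.1723]
orientation: [-0.0, 0.82, 0.573, 0.001]
contact_force: [1.2, 2.0, 3.4]
grip_width: 0.004
```

Emit:
apply_moves(
  plan=[
    [[-0.18, -0.49, 0], 0, 1],
    [[-0.18, -0.49, 0], 0, 1],
    [[0, 0, -0.2], 0, 1],
    [[0, 0, -0.3], 0, 1],
    [[0, 0, 0], 0, 1],
  ],
)

```text
time: 4.68
ee_pos: [0.5874, 0.0967, 0.1663]
orientation: [0.0, 0.82, 0.573, -0.0]
contact_force: [0.7, -0.4, 1.4]
grip_width: -0.003
```

```bash
python3 -c "
from h import *
hp()
cap('scene','s5');im=cv2.imread('pics/s5.png')[110:210,290:410]
cv2.imwrite('pics/s5z.png',cv2.resize(im,None,fx=6,fy=6,interpolation=cv2.INTER_CUBIC))"
```

```text
head x 41.7 y 62.6 tipz 144.3 mm F [ 0.7 -0.4  1.4] t 4.68 ee [0.5874 0.0967 0.1663]
```

View pics/s5z.png

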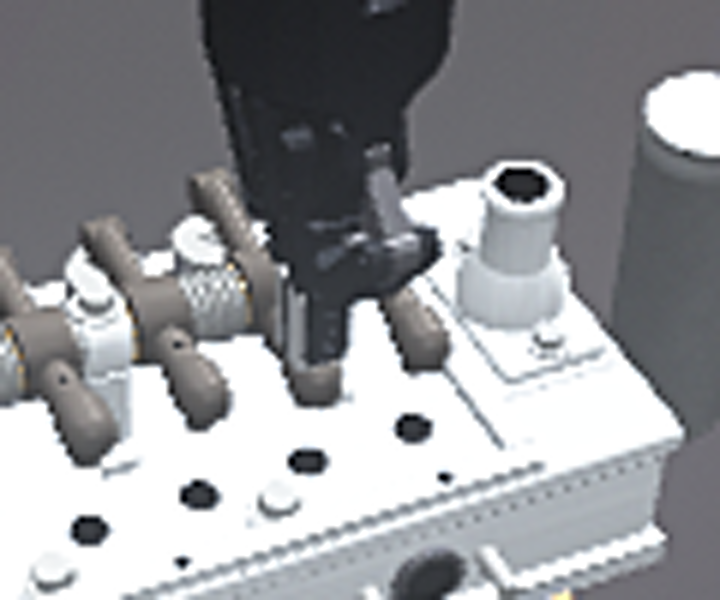

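End5 is down and end6 stayed down. Peak force in the readings was about 4 N. Next is end4.

Emit:
apply_moves(
  plan=[
    [[-0.23, -0.66, 0.2], 0, 1],
    [[-0.23, -0.66, 0.2], 0, 1],
    [[-0.23, -0.66, 0.1], 0, 1],
    [[-0.18, -0.49, 0], 0, 1],
    [[-0.18, -0.49, 0], 0, 1],
  ],
)

```text
time: 5.15
ee_pos: [0.577, 0.0668, 0.1722]
orientation: [-0.0, 0.82, 0.573, 0.0]
contact_force: [-0.1, 1.5, 1.2]
grip_width: 0.0
```

Emit:
apply_moves(
  plan=[
    [[-0.18, -0.49, 0], 0, 1],
    [[-0.18, -0.49, 0], 0, 1],
    [[0, 0, -0.2], 0, 1],
    [[0, 0, -0.3], 0, 1],
    [[0, 0, 0], 0, 1],
  ],
)

```text
time: 5.57
ee_pos: [0.5733, 0.0573, 0.1663]
orientation: [0.0, 0.82, 0.573, -0.0]
contact_force: [0.6, -0.7, 1.9]
grip_width: 0.0
```

```bash
python3 -c "
from h import *
hp()
cap('scene','s6');im=cv2.imread('pics/s6.png')[110:210,270:390]
cv2.imwrite('pics/s6z.png',cv2.resize(im,None,fx=6,fy=6,interpolation=cv2.INTER_CUBIC))"
```

```text
head x 41.7 y 20.8 tipz 144.3 mm F [ 0.6 -0.7  1.9] t 5.57 ee [0.5733 0.0573 0.1663]
```

View pics/s6z.png

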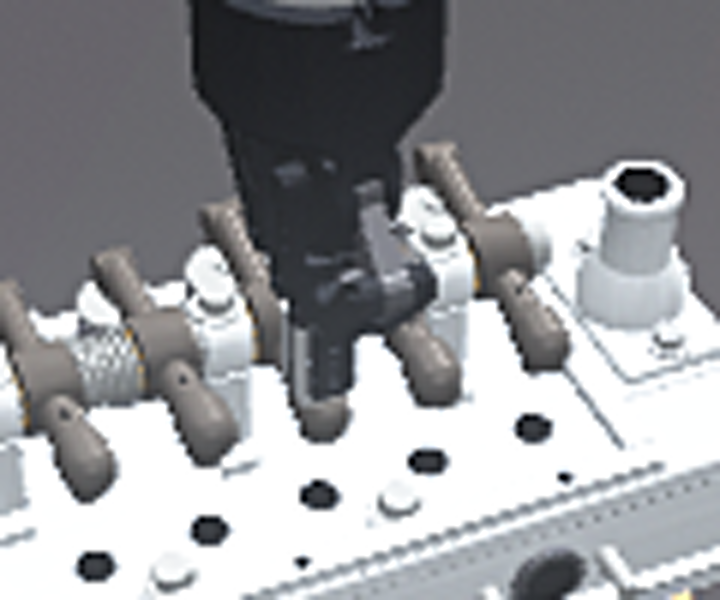

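End4 is down, and end5 and end6 are still down. Next is end3.

Emit:
apply_moves(
  plan=[
    [[-0.23, -0.66, 0.2], 0, 1],
    [[-0.23, -0.66, 0.2], 0, 1],
    [[-0.23, -0.66, 0.1], 0, 1],
    [[-0.18, -0.49, 0], 0, 1],
    [[-0.18, -0.49, 0], 0, 1],
  ],
)

```text
time: 6.03
ee_pos: [0.5629, 0.0274, 0.1721]
orientation: [-0.0, 0.82, 0.573, 0.0]
contact_force: [1.0, 1.2, 2.1]
grip_width: 0.002
```

Emit:
apply_moves(
  plan=[
    [[-0.18, -0.49, 0], 0, 1],
    [[-0.18, -0.49, 0], 0, 1],
    [[0, 0, -0.2], 0, 1],
    [[0, 0, -0.3], 0, 1],
    [[0, 0, 0], 0, 1],
  ],
)

```text
time: 6.45
ee_pos: [0.5592, 0.0179, 0.1664]
orientation: [0.0, 0.82, 0.573, -0.0]
contact_force: [0.4, 0.0, 1.2]
grip_width: -0.003
```

```bash
python3 -c "
from h import *
hp()
cap('scene','s7');im=cv2.imread('pics/s7.png')[110:210,250:370]
cv2.imwrite('pics/s7z.png',cv2.resize(im,None,fx=6,fy=6,interpolation=cv2.INTER_CUBIC))"
```

```text
head x 41.8 y -21.1 tipz 144.4 mm F [0.4 0.  1.2] t 6.45 ee [0.5592 0.0179 0.1664]
```

View pics/s7z.png

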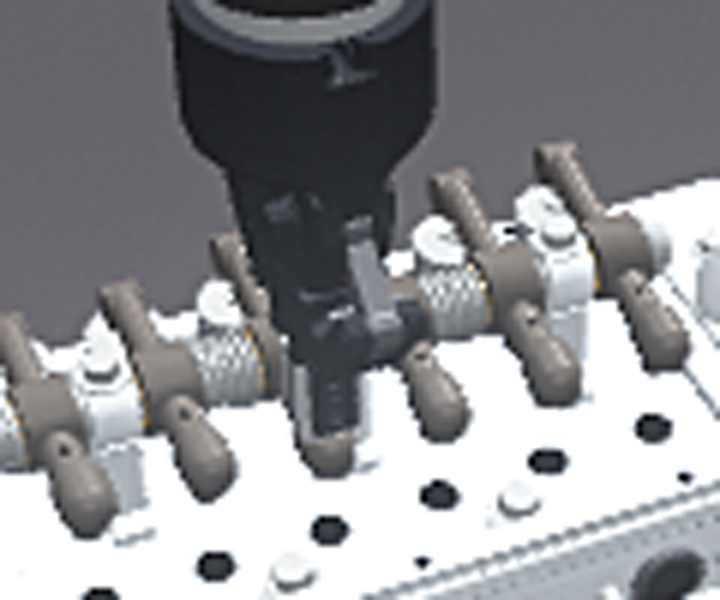

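End3 is down and the earlier ones are holding. Next is end2.

Emit:
apply_moves(
  plan=[
    [[-0.23, -0.66, 0.2], 0, 1],
    [[-0.23, -0.66, 0.2], 0, 1],
    [[-0.23, -0.66, 0.1], 0, 1],
    [[-0.18, -0.49, 0], 0, 1],
    [[-0.18, -0.49, 0], 0, 1],
  ],
)

```text
time: 6.92
ee_pos: [0.5488, -0.012, 0.1722]
orientation: [-0.0, 0.82, 0.573, 0.0]
contact_force: [0.3, 0.9, 2.3]
grip_width: -0.003
```

Emit:
apply_moves(
  plan=[
    [[-0.18, -0.49, 0], 0, 1],
    [[-0.18, -0.49, 0], 0, 1],
    [[0, 0, -0.2], 0, 1],
    [[0, 0, -0.3], 0, 1],
    [[0, 0, 0], 0, 1],
  ],
)

```text
time: 7.33
ee_pos: [0.5451, -0.0215, 0.1664]
orientation: [0.0, 0.82, 0.573, -0.0]
contact_force: [-0.3, -0.8, 0.9]
grip_width: -0.003
```

```bash
python3 -c "
from h import *
hp()
cap('scene','s8');im=cv2.imread('pics/s8.png')[120:220,230:350]
cv2.imwrite('pics/s8z.png',cv2.resize(im,None,fx=6,fy=6,interpolation=cv2.INTER_CUBIC))"
```

```text
head x 41.9 y -62.9 tipz 144.4 mm F [-0.3 -0.8  0.9] t 7.33 ee [ 0.5451 -0.0215  0.1664]
```

View pics/s8z.png

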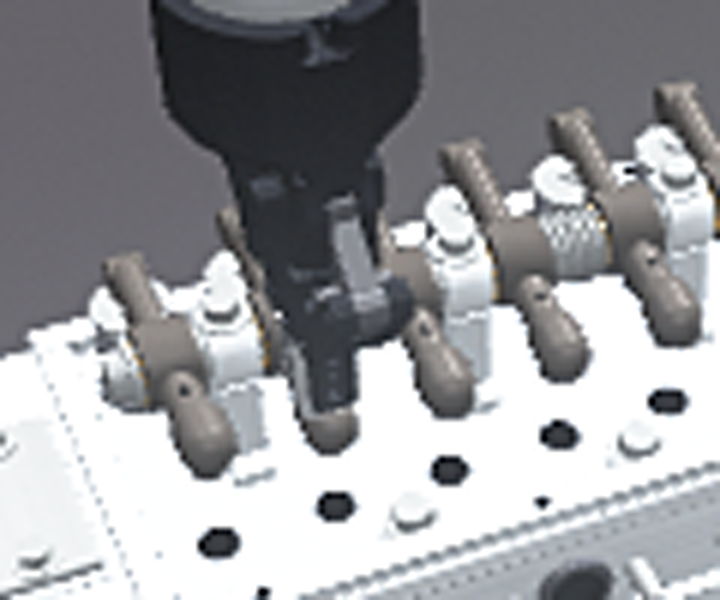

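End2 is down. The last one is end1.

Emit:
apply_moves(
  plan=[
    [[-0.23, -0.66, 0.2], 0, 1],
    [[-0.23, -0.66, 0.2], 0, 1],
    [[-0.23, -0.66, 0.1], 0, 1],
    [[-0.18, -0.49, 0], 0, 1],
    [[-0.18, -0.49, 0], 0, 1],
  ],
)

```text
time: 7.8
ee_pos: [0.5347, -0.0514, 0.1722]
orientation: [-0.0, 0.82, 0.573, 0.0]
contact_force: [0.6, 1.0, 1.2]
grip_width: -0.001
```

Emit:
apply_moves(
  plan=[
    [[-0.18, -0.49, 0], 0, 1],
    [[-0.18, -0.49, 0], 0, 1],
    [[0, 0, -0.2], 0, 1],
    [[0, 0, -0.3], 0, 1],
    [[0, 0, 0], 0, 1],
  ],
)

```text
time: 8.22
ee_pos: [0.531, -0.0609, 0.1664]
orientation: [0.0, 0.82, 0.573, -0.0]
contact_force: [0.5, 0.0, 1.5]
grip_width: 0.004
```

```bash
python3 -c "
from h import *
hp()"
```

```text
head x 42.0 y -104.7 tipz 144.4 mm F [0.5 0.  1.5] t 8.22 ee [ 0.531  -0.0609  0.1664]
```

Emit:
apply_moves(
  plan=[
    [[0, 0, 0.5], 0, 1],
    [[0, 0, 2], 0, 1],
    [[0, 0, 3], 0, 1],
    [[0, 0, 3], 0, 1],
    [[0, 0, 2], 0, 1],
  ],
)

```text
time: 8.63
ee_pos: [0.5314, -0.0604, 0.2745]
orientation: [0.0, 0.82, 0.573, 0.001]
contact_force: [0.2, -0.2, -0.1]
grip_width: -0.003
```

Emit:
apply_moves(
  plan=[
    [[-2, -3.4, 1], 0, 1],
    [[-1.5, -3.4, 0], 0, 1],
    [[-1, -3.4, 0], 0, 1],
    [[-1, -3.4, 0], 0, 1],
    [[0, -3.4, 0], 0, 1],
  ],
)

```text
time: 9.05
ee_pos: [0.4742, -0.2315, 0.2824]
orientation: [-0.0, 0.82, 0.573, -0.0]
contact_force: [1.5, -0.4, -0.3]
grip_width: -0.001
```

Emit:
apply_moves(
  plan=[
    [[0, -3.4, 0], 0, 1],
    [[0, -3.4, 0], 0, 1],
    [[0, -3.4, 0], 0, 1],
    [[0, 0, 0], 0, 1],
    [[0, 0, 0], 0, 1],
  ],
)

```text
time: 9.47
ee_pos: [0.4757, -0.3338, 0.2812]
orientation: [-0.001, 0.82, 0.572, -0.0]
contact_force: [0.4, 1.3, -0.4]
grip_width: -0.001
```

```bash
python3 - <<'E'
from h import *
hp()
cap('scene','s9');d=cap('top','t9')
im=cv2.imread('pics/t9.png')[150:300,170:430]
cv2.imwrite('pics/t9z.png',cv2.resize(im,None,fx=3,fy=3,interpolation=cv2.INTER_CUBIC))
d=load('t9');f=np.load('pics/frame.npz'); c0,ex,ey=f['c0'],f['ex'],f['ey']
vs,us=np.mgrid[150:300,170:430]
Q=np.array([depthpt(d,u,v) for u,v in zip(us.ravel(),vs.ravel())])
P=np.load('pics/P.npy').reshape(-1,3)
def prof(P):
    L=np.c_[(P[:,:2]-c0)@ex,(P[:,:2]-c0)@ey,P[:,2]]
    r=[]
    for y in (-105,-63,-21,21,63,105):
        s=L[(abs(L[:,1]-y/1e3)<.006)&(abs(L[:,0]-.041)<.005)]
        n=L[(abs(L[:,1]-y/1e3)<.003)&(abs(L[:,0]+.044)<.005)]
        r.append((np.median(s[:,2])*1e3,np.median(n[:,2])*1e3))
    return np.array(r)
a,b=prof(P),prof(Q); print('end drop',(a-b)[:,0].round(1),'nose rise',(b-a)[:,1].round(1))
A=cv2.imread('pics/top0.png').astype(int);B=cv2.imread('pics/t9.png').astype(int)
D=abs(A-B).max(2)
for n,(u,v) in dict(can=(192,185),dish=(340,167),socket=(414,278),drv=(290,284)).items(): print(n,(D[v-14:v+14,u-18:u+18]>40).sum())
E
```

```text
head x 82.2 y -380.3 tipz 259.2 mm F [ 0.4  1.3 -0.4] t 9.47 ee [ 0.4757 -0.3338  0.2812]
end drop [8.4 8.2 7.  8.1 8.1 6.5] nose rise [7.3 9.  7.7 7.2 8.7 7.7]
can 0
dish 0
socket 0
drv 0
```

View pics/t9z.png

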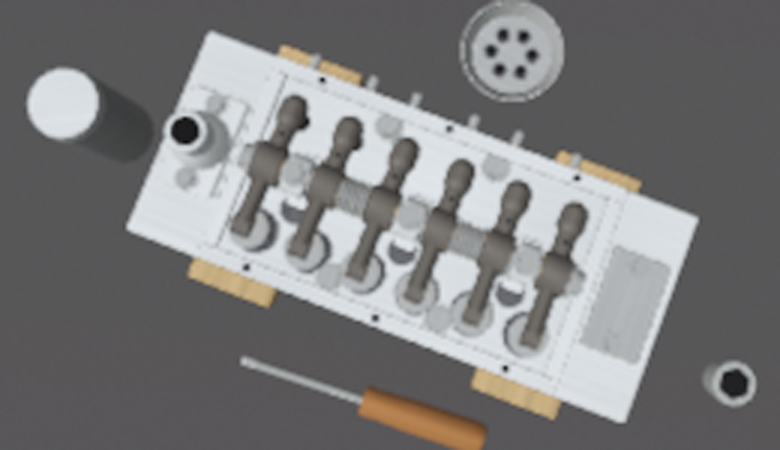

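View pics/s9.png

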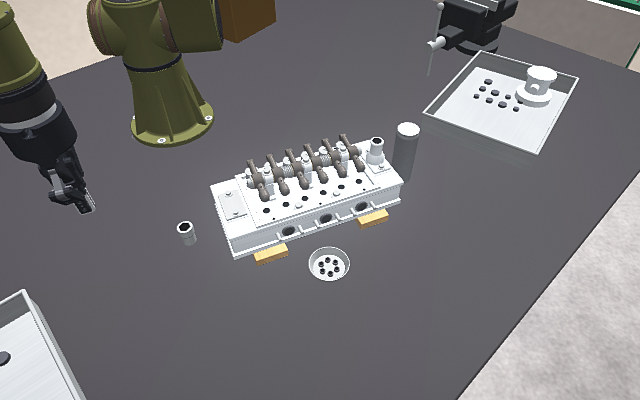

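All six ends are 6.5–8.4 mm lower and all noses 7–9 mm higher. The can, dish, socket and screwdriver haven't moved, and the arm is clear at about (80,200) in the scene view. Handing in.

```bash
python3 -c "
from workcell import env
print(env.job_done())"
```

```text
the job is handed in; nothing more can be done
None
```

All six rockers are tipped back and the job is handed in; the simulator reports no verdict. The water outlet is at the head's +y end, so I ran the closed fingertips along the push-rod ends from rocker6 to rocker1. I slid shallowly between ends and pressed each one about 7 mm down.

- **Noses:** depth images from before and after show the push-rod ends 6.5–8.4 mm lower and the noses 7.2–9.0 mm higher, against the 4 mm needed.
- **Force and time:** the highest force I read between moves was about 4 N, and the whole job took about 9.5 s of the 48 s allowed.
- **Loose things:** the dish, can, socket and screwdriver show no change between the before and after top pictures. The arm finished clear of everything.
- **Checks:** none failed. The largest disagreement was a spread of about 2 mm between rockers in the depth readings, about what the camera's depth noise and calibration would give.

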